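# Set the microscope lamp four clicks up, then take the picture

## Task

Set the microscope lamp: push the long pointer of the lamp controller's big selector round clockwise with a fingertip, click by click, until it rests at the fourth dot (four clicks up from the bar mark, which is off), and never a click past it, as more light bleaches the specimen. Then take the picture: press the round capture button on the small separate pod all the way down and let it come back up. Do not pinch the pointer or pick anything up, and leave the controller's small knob and the things standing about as they are.

Things in the scene. Friction and masses are not known exactly. Their poses are not given: they have to be found in the camera images.
- selector (a joint): the lamp controller's big rotary selector, rad: 0 = pointer at the bar mark (off, end stop), growing clockwise from above. Seven click positions 0.524 rad apart: bar mark, first dot 0.524 ... fourth dot 2.094, sixth 3.142. Starts at bar, first or second dot. A spring holds each click: 2 to 3 N at the push point moves it on; half way it jumps into the next click and stops there, without coasting
- selector_axis (a point): point on the selector's upright turning axis, 17 mm over the controller's top; turns with it: x along the pointer, z up. Black disc 40 mm wide, 9 mm high, with an upright pointer bar 12 mm thick from 14 mm behind the axis to 48 mm ahead, 3 to 31 mm over the top. Flat black bar mark and six black 8 mm dots lie 62 mm from the axis. Nothing else stands within 80 mm of the axis
- selector_push (a point): middle of the pointer bar, 38 mm from the axis, 17 mm over the controller's top; axes as selector_axis. Push here from one side only, on a flat side, 6 mm off this point; to turn it clockwise push on the side towards +y
- console_top (a point): centre of the top of the lamp controller, a fixed white box with metal top, 200 mm (x, to its far side) by 280 mm (y), 55 mm high on the table. Selector axis at x -30, y +50 mm. The pointer points along +y at the bar mark, +x at the third dot, -y at the sixth
- trim (a joint): the controller's small knob (30 mm diameter, with a bar grip 38 mm high over the top face), in rad; 0 at the start; to be left alone. It stands at x -45, y -95 mm of console_top
- capture (a joint): travel of the capture button, m: 0 = up, 0.006 = all the way down; a spring of about 4 N brings it back up
- capture_top (a point): centre of the top of the capture button, a round black push button of 30 mm diameter on a small fixed white pod (85 by 75 mm, 30 mm high). Pressed straight down, 6 mm travel, about 4 N to the bottom, where it counts as pressed
- oil_bottle: loose small bottle, 28 mm diameter, 60 mm high, standing on the controller's top face near its far right corner; origin at the centre of its underside; leave alone
- lens_can: loose aluminium can, 36 mm diameter, 45 mm high, standing on the controller's top face near its far left corner; origin at the centre of its underside; leave alone
- jar: loose jar, 44 mm diameter, 55 mm high, standing on the table about 95 mm beyond the pod's centre; origin at the centre of its underside; leave alone
- mug: loose white mug, 80 mm diameter, 90 mm high, far left; origin at the centre of its underside; leave alone
- slide_box: loose flat box for slides, 90 x 170 x 33 mm, far right; origin at the centre of its underside; leave alone
- mouse: loose computer mouse, 100 x 60 mm, 30 mm high, right of the robot; origin at the centre of its underside; leave alone
- pen_cup: loose empty cup, 68 mm diameter, 100 mm high, far left; origin at the centre of its underside; leave alone
Things that resemble listed ones, but are neither listed nor needed, are in the scene too. What is shaped like the part that bears capture but orange is not meant.

How it is judged (in metres and radians):
On the way, in this order (a step that is already met when the one before it is completed fails the run):
1. the big selector rests at the fourth dot (value of joint selector between 1.963 and 2.225 rad), for 0.3 s.
2. the capture button is pressed down with the selector at the fourth dot (all of step 1 and value of joint capture above 0.0045 m), for 0.05 s.
At the end, for the whole second after the job is handed in: The selector rests at the fourth dot (2.094 rad, within a quarter of a click, 0.13 rad), the capture button is up again (less than 1.5 mm down), the small knob is turned less than 0.2 rad from its start, and the loose things stand within 30 mm of where they were, upright (all of step 1 and velocity of joint selector between -0.05 and 0.05 rad/s and value of joint capture below 0.0015 m and value of joint trim below 0.2 rad and not (distance of any of oil_bottle, lens_can, jar, mug, slide_box, mouse, pen_cup from where it was at the start of the episode above 0.03 m or angle between any of oil_bottle, lens_can, jar, mug, slide_box, mouse, pen_cup's own z axis and vertical above 0.5 rad)); the robot touches nothing.
It fails at once if the selector is turned past the fourth dot (more than half a click beyond) (value of joint selector above 2.382 rad).
It fails at once if the capture button is pressed before the selector is at the fourth dot (value of joint capture above 0.003 m and not (value of joint selector between 1.963 and 2.225 rad)).
It fails at once if the pointer is gripped between the fingers instead of pushed from one side (contact force between the fingers and anything else above 0.5 N and y of the grasp point in the frame of selector_axis between -0.006 and 0.006 m and x of the grasp point in the frame of selector_axis between -0.02 and 0.056 m and z of the grasp point in the frame of selector_axis between -0.02 and 0.028 m).
It fails at once if the small knob is turned (value of joint trim above 0.2 rad).
It fails at once if a loose thing is lifted, carried, knocked over or shoved more than 30 mm (distance of any of oil_bottle, lens_can, jar, mug, slide_box, mouse, pen_cup from where it was at the start of the episode above 0.03 m or angle between any of oil_bottle, lens_can, jar, mug, slide_box, mouse, pen_cup's own z axis and vertical above 0.5 rad).
It also fails if it takes over 61 s, if anything falls off the work surface, if the arm or the gripper's body presses on something with over 40 N, if the wrist force passes 120 N, or if a joint passes its speed limit or range.

## Robot

A 6-joint arm with a two-finger parallel gripper is mounted at the origin on the work surface. World frame = base frame: x ahead of the robot, y to its left, z up, the work surface at z = 0. Lengths are in mm, angles in rad, forces in N, time in s.
With the tool pointing down it reaches from about 325 to 1000 mm from the base axis. Payload 5.1 kg.
Tool frame: the origin (TCP) lies midway between the tips of the shut fingers; the grasp point (between the pads) lies 19 mm behind it; y points along the fingers, x is the direction in which the jaws open and shut, and the axes are right-handed (so a half turn about y gives the same grasp; the last joint's range is limited). The gripper opens to 85 mm and grips with 20 to 120 N. Pads are 22 mm wide; open, the fingers measure 114 mm over their backs; the gripper's body (76 mm by 85 mm) begins 54 mm behind the grasp point. The pads swing forward as they close: fully open they stand 13 mm farther back than shut.
Start: joints at [1.151, 0.124, 1.65, -0, 1.367, -0.083], TCP at [214.825, 613.461, 231.322] pointing down, gripper open.
Joint ranges: [-2.61, 2.61], [-1.02, 2.33], [0.03, 2.71], [-1.35, 4.49], [0.32, 2.68], [-2.91, 2.91]. Speed limits (rad/s): [2.57, 2.57, 3.14, 3.14, 3.14, 3.14].

## Interface

Orientations are given as a unit quaternion [x, y, z, w].
In Python, from plant import move_pose, move_straight, move_j, move_gripper, dwell, solve_ik, capture, camera_model, IKError, job_done, read_clock, read_qpos, read_qvel, read_effort, read_tcp_pos, read_ee_rot, read_wrist_force, read_moment, read_gripper_width gives the robot as it stands. Calls block until the motion is done:
- move_pose(position, orientation): joint-space move of the TCP to a pose.
- move_straight(position, frame=None, velocity=150, guard=None): straight line of the TCP; frame=None keeps the orientation; velocity is the mean speed in mm/s. With guard (N) it stops when the force on the tool has changed by that much, and returns True; else False.
- move_j(angles): joint-space move.
- move_gripper(opening, newtons=None): opening from 0.0 (shut) to 1.0 (fully open); newtons is the grip in N (None keeps the last); returns when the fingers have stopped.
- dwell(seconds).
- solve_ik(position, orientation): joint angles nearest the present ones, or None.
- capture(name): name is "scene" or "side" or "wrist"; returns (picture, depth): 400x640x3 uint8, red, green, blue; 400x640 float32, mm along the optical axis (not along the pixel's ray), 0 where there is no reading.
- camera_model(name): a dict with "camera_matrix" (3x3 intrinsics, pixels), "k1" (the pictures are not rectified: a ray, as slopes to the right and down, at radius r is drawn at 1 + k1 r^2 times it, then the intrinsics apply), "R" (3x3) and "t" (3): a world point X has camera coordinates R X + t. Camera axes: x right, y down, z forward; pixel columns grow to the right and rows downward; lengths in mm; the calibration is good to about 2 mm. A picture is of the moment at which its call begins: read the wrist's pose just before it. camera_model takes no time and is no camera call; for the wrist camera it gives the pose at the moment of the call.
A pose or a line that the arm cannot do raises IKError and nothing moves.
- job_done(): hands the job in, once; it reports no verdict.
Readings, each from a call of its own:
- read_clock(): time.
- read_qpos(): joint angles.
- read_qvel(): joint speeds.
- read_effort(): joint torques, N m.
- read_tcp_pos(): TCP position.
- read_ee_rot(): TCP orientation.
- read_wrist_force(): force on the tool from outside, world axes, zero at the start.
- read_moment(): the same for the moment, N m.
- read_gripper_width(): opening from 0.0 (shut) to 1.0 (fully open).
Only numpy, scipy, OpenCV 4.12 (cv2) and the standard library are available. Lean on these libraries where they do the work, as an engineer would, in place of code of your own. Each camera call takes 0.05 s, during which the arm holds its last target. There are 200 camera calls.

## Working session

There is one attempt and no reset: what is moved stays moved. The work goes in short steps, each a Python script; the robot and the scene stay as the last script left them, time stands still between calls to the robot, and variables do not carry over. Pictures are saved under pics/ and viewed, about 8 in all and at most 12, crops included, and the job is handed in when it is done.

```bash
mkdir -p pics; cat > h.py <<'E'
import numpy as np, cv2
from plant import *
def shot(cam,name):
    m=camera_model(cam); p,d=capture(cam)
    cv2.imwrite(f'pics/{name}.png',p[:,:,::-1]); np.savez(f'pics/{name}.npz',p=p,d=d,K=m['camera_matrix'],k1=m['k1'],R=m['R'],t=m['t'])
def world(name,pts,z=None):
    f=np.load(f'pics/{name}.npz'); K=np.array(f['K']);out=[]
    for u,v in pts:
        xd=np.array([(u-K[0,2])/K[0,0],(v-K[1,2])/K[1,1]]); x=xd.copy()
        for _ in range(20): x=xd/(1+f['k1']*(x@x))
        r=np.append(x,1)
        if z is None:
            c=r*f['d'][int(round(v)),int(round(u))]; out.append(f['R'].T@(c-f['t']))
        else:
            o=-f['R'].T@f['t']; w=f['R'].T@r; out.append(o+w*(z-o[2])/w[2])
    return np.array(out)
E
python3 - <<'E'
from h import *
for c in ('scene','side','wrist'): shot(c,c+'0')
print(read_clock(),read_ee_rot(),camera_model('scene'))
a=cv2.imread('pics/side0.png');b=cv2.imread('pics/wrist0.png')
cv2.imwrite('pics/sw.png',np.vstack([cv2.resize(a,(480,300)),cv2.resize(b,(480,300))]))
E
```

```text
0.15 [ 0.57701651  0.40865332 -0.40962356 -0.57642255] {'camera_matrix': array([[407.04053439,   0.        , 319.87726219],
       [  0.        , 407.04053439, 199.96795421],
       [  0.        ,   0.        ,   1.        ]]), 'k1': 0.03288019675268496, 'R': array([[ 0.31149634,  0.95018788,  0.01063135],
       [ 0.76081489, -0.24268062, -0.60188605],
       [-0.56932481,  0.19557379, -0.79851121]]), 't': array([-190.26222213, -367.55274752, 1597.61119668])}
```

View pics/scene0.png

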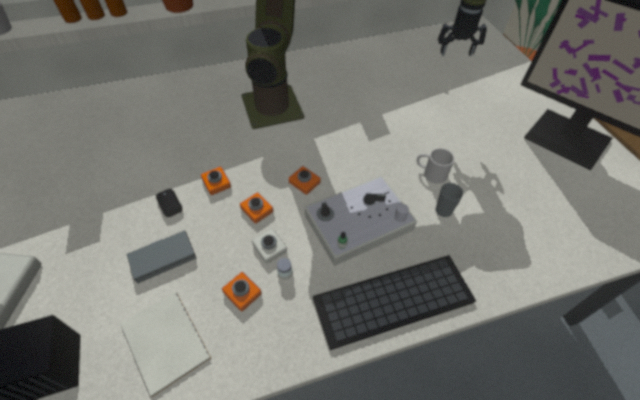

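View pics/sw.png

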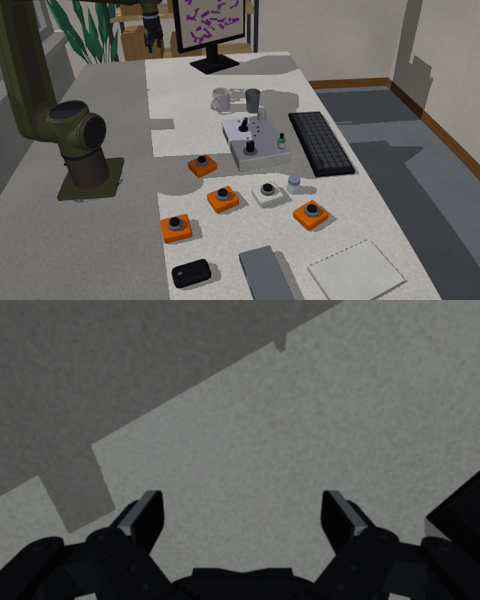

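The scene picture shows the controller at about (360,217), its selector near (375,198), the white pod at (268,245) with four orange lookalikes around it, and the mug and cup to the right of the controller. The wrist camera sees only bare table.

```bash
python3 - <<'E'
from h import *
a=cv2.imread('pics/scene0.png')[165:275,240:430]
cv2.imwrite('pics/c1.png',cv2.resize(a,None,fx=4.2,fy=4.2,interpolation=cv2.INTER_CUBIC))
print(world('scene0',[(360,217),(375,198),(268,242)]).round())
print(world('scene0',[(305,207),(385,179),(415,222),(334,256)],55).round())
E
```

```text
[[ 630.  120.   53.]
 [ 590.  183.   71.]
 [ 631. -163.   53.]]
[[546. -27.  55.]
 [518. 250.  55.]
 [698. 268.  55.]
 [732.   1.  55.]]
```

View pics/c1.png

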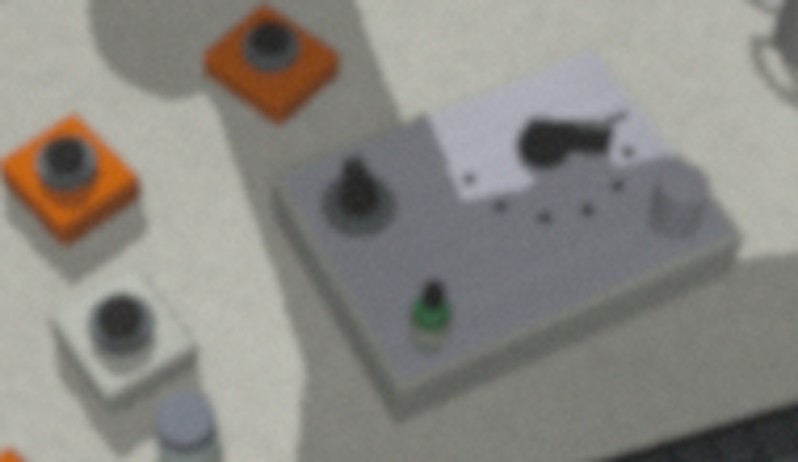

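```bash
cat >> h.py <<'E'
from scipy.spatial.transform import Rotation as Ro
def orient(a):   # tool down, tool z along horizontal heading a (rad, world)
    z=np.array([np.cos(a),np.sin(a),0]); y=np.array([0,0,-1.]); return Ro.from_matrix(np.c_[np.cross(y,z),y,z]).as_quat()
E
python3 - <<'E'
from h import *
R0=Ro.from_quat(read_ee_rot()).as_matrix(); print(R0.round(2))
m=camera_model('wrist'); R,t=np.array(m['R']),np.array(m['t'])
C=-R.T@t; off=R0.T@(C-read_tcp_pos()); print('cam in tool',off, 'axis',R0.T@R[2])
for deg in range(-180,180,30):
    a=np.radians(deg); q=solve_ik([590,180,75],orient(a)); print(deg, None if q is None else np.round(q,2))
E
```

```text
[[ 0.33 -0.   -0.94]
 [ 0.94 -0.    0.33]
 [-0.   -1.    0.  ]]
cam in tool [   0.25074745 -141.8692582    68.77985118] axis [-1.55000217e-04  9.62294942e-01 -2.72008127e-01]
-180 [ 0.21  0.2   1.85 -0.    1.1  -1.36]
-150 [ 0.21  0.2   1.85 -0.    1.1  -1.89]
-120 [ 0.21  0.2   1.85 -0.    1.1  -2.41]
-90 None
-60 [ 0.21  0.2   1.85 -0.    1.1   2.83]
-30 [ 0.21  0.2   1.85 -0.    1.1   2.3 ]
0 [ 0.21  0.2   1.85 -0.    1.1   1.78]
30 [ 0.21  0.2   1.85 -0.    1.1   1.26]
60 [ 0.21  0.2   1.85 -0.    1.1   0.73]
90 [ 0.21  0.2   1.85 -0.    1.1   0.21]
120 [ 0.21  0.2   1.85 -0.    1.1  -0.31]
150 [ 0.21  0.2   1.85 -0.    1.1  -0.84]
```

```bash
python3 - <<'E'
from h import *
move_gripper(0.0,20)
move_pose([590,135,250],orient(np.pi)); dwell(.3)
shot('wrist','w1'); print(read_clock())
a=cv2.imread('pics/w1.png'); cv2.imwrite('pics/w1b.png',cv2.resize(a,(800,500),interpolation=cv2.INTER_CUBIC))
E
```

```text
3.4417
```

View pics/w1b.png

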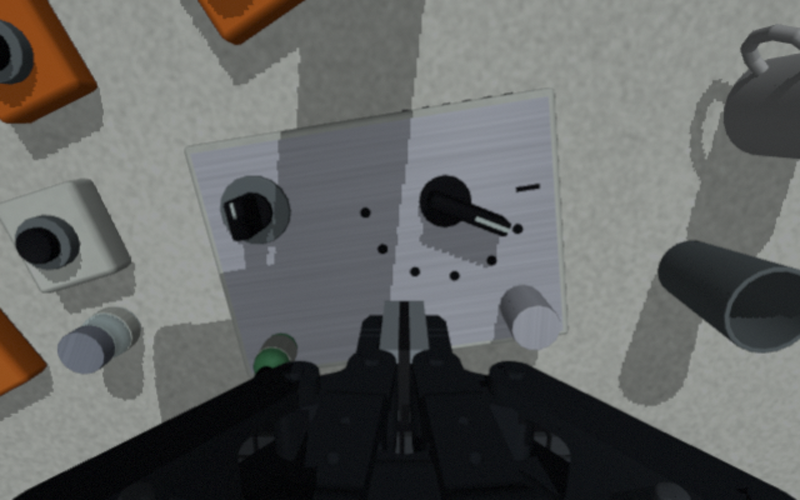

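The wrist view (800x500) shows the bar mark at (528,187), the dots from (517,229) round to (365,212), and the pointer at the first dot. The small knob is at (243,215) and the white pod's button top at (40,245).

```bash
python3 - <<'E'
from h import *
from scipy.optimize import least_squares
px=np.array([(528,187.5),(517.5,229),(491.5,260),(454.5,275),(415,271.5),(382.5,249),(365.5,212)])*.8-.1
W=world('w1',px,55); print(W.round(1)); th=np.arange(7)*np.pi/6
def res(p):
    a=p[2]+np.pi/2-th; return np.r_[W[:,0]-p[0]-62*np.cos(a),W[:,1]-p[1]-62*np.sin(a)]
s=least_squares(res,[590,170,.1]); print(s.x,np.abs(s.fun).max())
print('depth dots',world('w1',px).round(0)[:,2])
print('pointer',world('w1',np.array([(445,190),(490,222),(508,230)])*.8).round(1))
# button top
f=np.load('pics/w1.npz')
pts=[(u,v) for u in range(8,60) for v in range(170,225)]
P=world('w1',pts); k=np.array([f['p'][v,u].max() for u,v in pts])<45
print('button dark z hist',np.histogram(P[k,2],bins=range(0,70,3)))
q=P[k&(P[:,2]>40)]; print('top',np.median(q,0),q.min(0),q.max(0))
E
```

```text
[[568.5 230.5  55. ]
 [601.1 224.8  55. ]
 [626.6 205.8  55. ]
 [639.3 176.6  55. ]
 [636.4 144.7  55. ]
 [617.5 118.7  55. ]
 [587.6 105.8  55. ]]
[5.78305502e+02 1.67480344e+02 1.50094779e-01] 1.7336995363723844
depth dots [55. 55. 56. 55. 56. 56. 55.]
pointer [[569.1 166.3  64.7]
 [588.6 196.8  86.4]
 [594.6 210.   85.9]]
button dark z hist (array([  0,   0,   0,   0,   0,   0,   0,   0,   0,   0,   0,  21,  41,
        37,  54,  73, 236, 436,   1,   0,   0,   0,   0]), array([ 0,  3,  6,  9, 12, 15, 18, 21, 24, 27, 30, 33, 36, 39, 42, 45, 48,
       51, 54, 57, 60, 63, 66, 69]))
top [ 616.37413955 -157.26529031   51.09801677] [ 521.19639255 -175.53573178   40.00002825] [633.40788826 135.69100147 391.85753673]
```

```bash
cat >> h.py <<'E'
AX=np.array([578.3,167.5]); YAW=0.150
def pd(phi):
    b=YAW+np.pi/2-phi; p=np.array([np.cos(b),np.sin(b)]); return p,np.array([p[1],-p[0]])
def fpose(phi,off=17,z=69):
    p,d=pd(phi); return np.r_[AX+38*p-off*d,z], orient(np.arctan2(-d[1],-d[0]))
def push(phi,end,dphi=.04):
    """advance until force rises above 1 N then drops, or until end"""
    f0=np.array(read_wrist_force()); hi=0; log=[]
    while phi<end:
        phi+=dphi; P,q=fpose(phi); move_straight(P,q,velocity=40)
        f=-(np.array(read_wrist_force())-f0)[:2]@pd(phi)[1]; log.append((round(phi,2),round(float(f),1)))
        hi=max(hi,f)
        if hi>1 and f<.4*hi: break
    print(log,'t',read_clock()); return phi
E
python3 - <<'E'
from h import *
P,q=fpose(.524,34,150); move_pose(P,q)
P,q=fpose(.524,34); move_straight(P,q,velocity=150); 
print(read_wrist_force(),read_clock())
P,q=fpose(.38); print(move_straight(P,q,velocity=60,guard=1.5))
phi=push(.38,.524+.262+.1)
dwell(.1); print(phi,read_tcp_pos(),fpose(phi)[0],read_wrist_force())
shot('wrist','w2')
a=cv2.imread('pics/w2.png'); cv2.imwrite('pics/w2b.png',cv2.resize(a,(800,500),interpolation=cv2.INTER_CUBIC))
E
```

```text
[-0.92156402 -0.58027302  0.09481917] 4.725
True
[(0.42, 0.0), (0.46, -0.7), (0.5, -0.3), (0.54, -0.2), (0.58, -0.1), (0.62, 0.9), (0.66, 0.3), (0.7, 0.7), (0.74, -0.4), (0.78, 0.5), (0.82, -0.2), (0.86, 0.2), (0.9, 0.1)] t 8.2917
0.9000000000000002 [591.661249   206.89810671  68.96737844] [591.76356211 206.89203594  69.        ] [-0.40959915 -0.35590282 -0.38513426]
```

View pics/w2b.png

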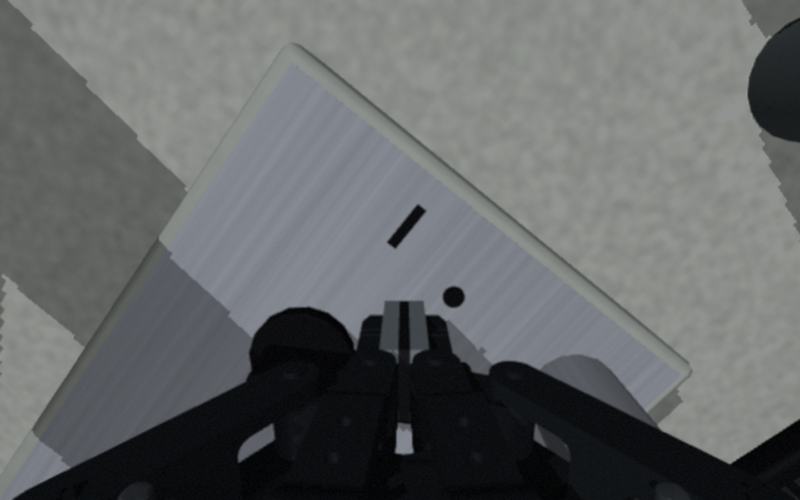

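The wrist view shows the bar mark at (406,227) and the first dot at (454,297). The pointer is no longer at that dot and is now hidden ahead of the fingers, so it has moved on. I'll check with the scene camera, which looks from the far side.

```bash
python3 - <<'E'
from h import *
shot('scene','s1'); 
phi=push(.90,1.38); dwell(.1); shot('scene','s2'); shot('side','d2'); print(phi,read_clock())
c=lambda n:cv2.resize(cv2.imread(f'pics/{n}.png')[165:235,330:425],None,fx=4.2,fy=4.2,interpolation=cv2.INTER_CUBIC)
d=cv2.resize(cv2.imread('pics/d2.png')[140:235,285:405],(798,300*0+int(798*95/120)//2*1),interpolation=cv2.INTER_CUBIC)
cv2.imwrite('pics/v1.png',np.vstack([np.hstack([c('s1'),c('s2')])]))
E
```

```text
[(0.94, 0.2), (0.98, 1.0), (1.02, 0.0)] t 9.2417
1.02 9.4417
```

View pics/v1.png

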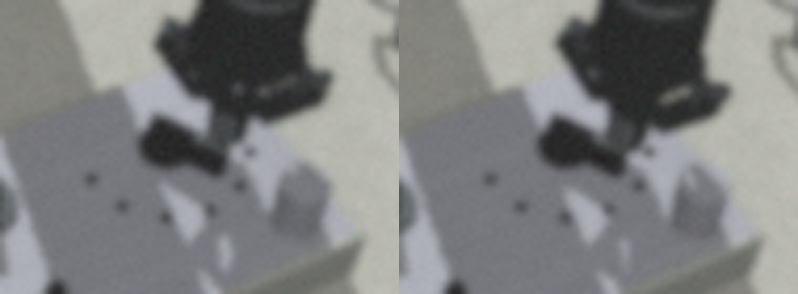

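Both crops show the pointer at the second dot, with the finger just behind it. Single force readings are too noisy, so I'll step by geometry and check each click with the scene camera.

```bash
cat >> h.py <<'E'
def arc(phi,end,n):
    for a in np.linspace(phi,end,n+1)[1:]:
        P,q=fpose(a); move_straight(P,q,velocity=40)
    dwell(.2)
def crop(n): return cv2.resize(cv2.imread(f'pics/{n}.png')[165:235,330:425],None,fx=4.2,fy=4.2,interpolation=cv2.INTER_CUBIC)
E
python3 - <<'E'
from h import *
arc(1.02,1.40,8); shot('scene','s3'); arc(1.40,1.62,5); shot('scene','s4'); print(read_clock(),read_wrist_force())
cv2.imwrite('pics/v2.png',np.hstack([crop('s3'),crop('s4')]))
E
```

```text
13.1917 [-1.27227503  1.86342264  0.52011772]
```

View pics/v2.png

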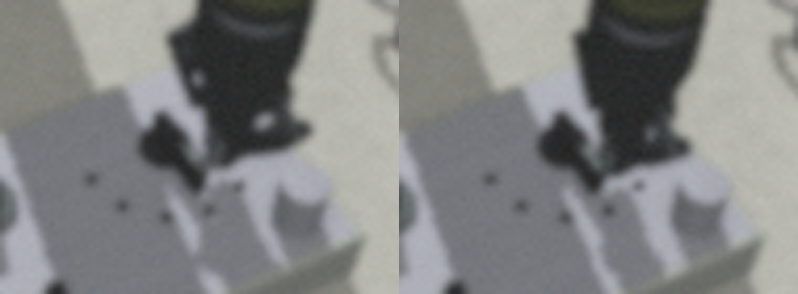

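The pointer is at the third dot in both crops and the finger is now in contact (about 1.9 N). The last click follows in two small stages.

```bash
python3 - <<'E'
from h import *
arc(1.62,1.80,5); shot('scene','s5'); print(read_wrist_force()); arc(1.80,1.90,3); print(read_wrist_force()); shot('scene','s6'); print(read_clock())
cv2.imwrite('pics/v3.png',np.hstack([crop('s5'),crop('s6')]))
E
```

```text
[ 0.68282113  0.70139277 -0.39267148]
[0.04966946 0.59957539 0.28960381]
15.6917
```

View pics/v3.png

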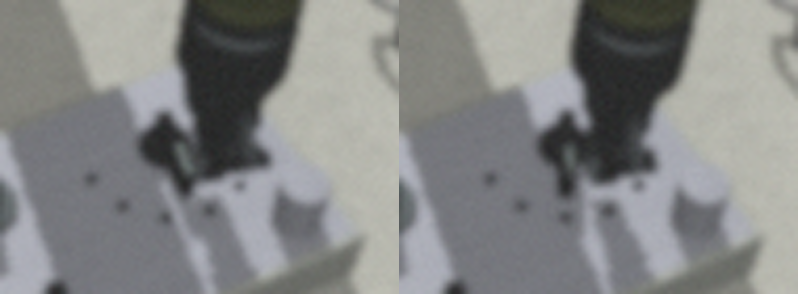

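The pointer has jumped to the fourth dot at (566,216). I'll back off, rise and check from above.

```bash
python3 - <<'E'
from h import *
P,q=fpose(1.90,45); move_straight(P,q,velocity=80); P,q=fpose(1.90,45,250); move_straight(P,q,velocity=200)
move_pose([590,20,260],orient(np.pi)); dwell(.3); shot('wrist','w3'); print(read_clock())
a=cv2.imread('pics/w3.png'); cv2.imwrite('pics/w3b.png',cv2.resize(a,(800,500),interpolation=cv2.INTER_CUBIC))
E
```

```text
19.375
```

View pics/w3b.png

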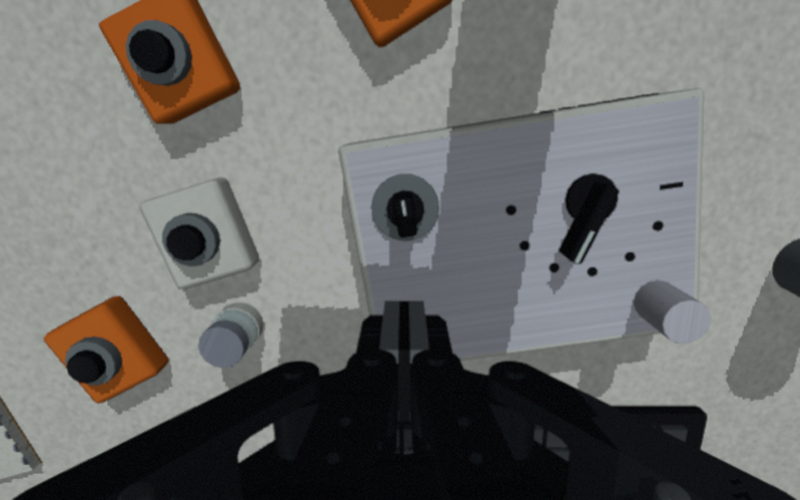

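From above, the pointer aims at the fourth dot (554,267), and the button top is at (185,243). I'll check both numerically, then press.

```bash
python3 - <<'E'
from h import *
f=np.load('pics/w3.npz')
tip=world('w3',[(np.array([573,261])*.8)],86)[0]; v=tip[:2]-AX
print('tip',tip,'joint est',YAW+np.pi/2-np.arctan2(v[1],v[0]))
g=f['p'].max(2).astype(np.uint8)
pts=[(u,v) for u in range(125,175) for v in range(170,220)]
P=world('w3',pts); k=np.array([g[v,u] for u,v in pts])<45
q=P[k&(P[:,2]>30)&(P[:,2]<60)]; zt=np.median(q[:,2]); print('z',zt,len(q))
(c,r)=cv2.minEnclosingCircle(q[abs(q[:,2]-zt)<2.5][:,:2].astype(np.float32)); print('circle',c,r, q[abs(q[:,2]-zt)<2.5].mean(0))
print('px',world('w3',[(184.5*.8,243*.8)],zt))
E
```

```text
tip [620.99429383 147.50133193  86.        ] joint est 2.1588585920181584
z 51.04125242733737 708
circle (616.6277465820312, -161.9521942138672) 14.688199996948242 [ 616.38996109 -160.97706739   51.18567926]
px [[ 616.7454044  -160.43724273   51.04125243]]
```

```bash
python3 - <<'E'
from h import *
o=orient(np.pi); x,y=616.5,-161
move_pose([x,y,150],o); move_straight([x,y,60],velocity=120); dwell(.2); f0=np.array(read_wrist_force())
z=52
while z>42.5:
    hit=move_straight([x,y,z],velocity=25,guard=15); dwell(.1); f=np.array(read_wrist_force())-f0
    print(round(z,1),hit,f.round(1)[2],np.round(read_tcp_pos()[2],1))
    if hit or f[2]>9: break
    z-=1
dwell(.2)
move_straight([x,y,70],velocity=60); move_straight([x,y,150],velocity=150)
move_pose([590,20,260],o); dwell(.3); shot('wrist','w4'); print(read_clock())
a=cv2.imread('pics/w4.png'); cv2.imwrite('pics/w4b.png',cv2.resize(a,(800,500),interpolation=cv2.INTER_CUBIC))
P=world('w4',[(u,v) for u in range(143,152) for v in range(190,199)]); print('button z',np.median(P[:,2]))
E
```

```text
52 False 1.3 52.0
51 False 1.3 51.2
50 False 2.0 50.1
49 False 2.1 49.1
48 False 2.5 48.1
47 False 2.1 47.1
46 False 3.8 46.1
45 False 7.3 46.0
44 False 12.2 45.9
27.375
button z 51.503081856576316
```

View pics/w4b.png

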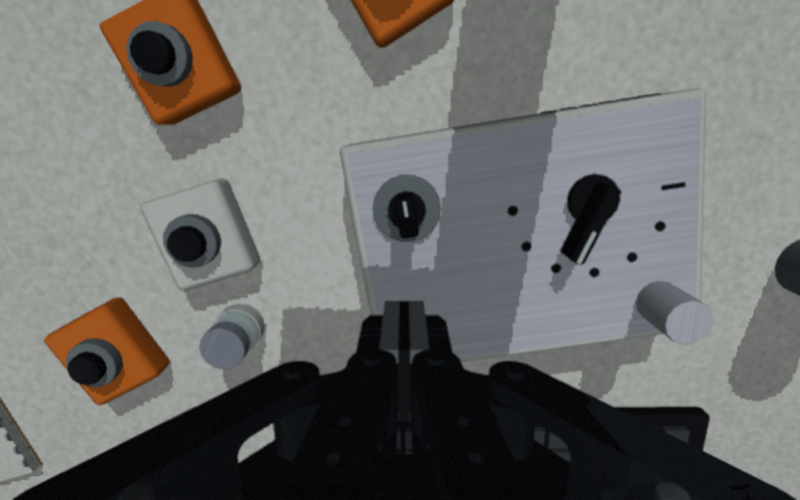

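The button bottomed hard at 45.9 mm and is up again at about 51 mm. The selector is still at the fourth dot, and nothing else visible has moved.

```bash
python3 -c "
from h import *
job_done(); print(read_clock())"
```

```text
the job is handed in; nothing more can be done
the job is handed in; nothing more can be done
```

I pushed the selector with the shut fingertips, from one side only, from the first dot to the fourth. Then I pressed the white pod's capture button and handed the job in at about 27 s of the 61 s allowed.

- **Selector:** my last numeric estimate, just before the press, was 2.16 rad against a target of 2.094. That is within the 0.13 rad allowed and within my pixel-reading error. The picture taken after the press shows the pointer still at the fourth dot.
- **Capture button:** it hit bottom about 5 to 6 mm down, where the force rose to 12 N. Afterwards its top was back at about 51.5 mm, the same height as before within camera error.
- **Everything else:** the last picture shows the small knob, jar and lens can where they were. The arm is well clear of everything. The mug and pen cup were at or outside the edge of that picture, the gripper hid the bottle, and the slide box and mouse were out of view. The arm never worked near the mug, pen cup, slide box or mouse.
- **Failed check:** single wrist force readings were too noisy (about ±1 N) to detect the clicks. They ended one push early without harm, so I confirmed the third and fourth clicks with the scene camera instead.

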